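# Unlock the light base's filter slider, bring in the diffuser and stand the stones on it

## Task

I want to see the stones in the jar in soft light from below. On the light base, squeeze the slider's latch tab and slide the filter slider on by one stop, so that the shutter leaves the window and the white diffuser comes under it, and let go so that the latch locks at that stop. Stand the jar that stands by itself at the right of the light base upright in the middle of the window, and leave everything else where it is.

Things in the scene. Friction and masses are not known exactly. Their poses are not given: they have to be found in the camera images.
- light_base: fixed light box, grey with a white flat top deck, 140 (x) x 220 (y) x 45 mm high, black skirt 148 x 228 at its foot. Origin: centre of its underside; x away from the robot, y left, z up; turned up to 15 degrees. Window in the far half; in the near half the slider's slot along y at x -32, and nearer still a steel rail (x -62 to -52, 7 mm above the deck) with notches (stops) at y -40, 0, +40 mm.
- window (a point): centre of the window's glass, on its upper face and flush with the deck, at x 30, y 0, z 45 mm of the light base; the glass is 40 x 40 mm within a thin flush dark frame of 50 x 50 mm
- slider_grip (a point): where to pinch the grip: 22 mm above the deck, midway between the outer faces of post and tab when the tab is fully in; moves with the slider, axes as the light base. Grip: black fixed finger post (far face 11 mm from here to +x, top 35 mm above the deck) and, nearest the robot, the steel latch tab; both 26 mm wide along y. 30 mm across x when free, 22 squeezed. Saddle below 30 x 40, 5 mm high.
- filter_slider (a joint): the slider's travel (m) along the light base's +y, to the left: 0 = first stop (start; black shutter under the window), 0.040 = second stop (white diffuser), 0.080 = third stop (open frame). Friction about 1.5 N; 1 mm of play at a stop; range -0.0015 to 0.0815. It slides only while the latch tab is squeezed in
- latch_tab (a joint): how far the latch tab is squeezed towards the post (light base's +x), m: 0 = out, locked in a notch; 0.008 = fully in; free to slide above 0.006. Spring: 4 N when out, 7 N fully in. Let go between stops, it rides on the rail at about 0.0055; let go within about 3 mm of a stop, the rounded pawl drops into the notch by itself
- stone_jar: glass jar with a black screw cap, with small stones inside; 39 mm across, 43 mm high, about 45 g; the cap (38 mm across) is the top 11 mm; origin at the centre of its underside, z up. It stands upright on the desk to the right of the light base, apart from the two similar jars at the back right
- loupe: folding metal loupe, 27 x 44 x 14 mm, lying on the desk at the right of the light base (not needed; it and the jar may stand in either order); origin at the centre of its underside
- mouse: computer mouse, 54 x 98 x 38 mm, right of the closed laptop (not needed); origin at the centre of its underside
- tab_face (a point): middle of the latch tab's outer face (towards the robot), 22 mm above the deck: 19 mm from slider_grip towards the light base's -x when out, 11 mm when fully in. The tab spans 9 to 34 mm above the deck and overhangs the 7 mm high rail, so fingertips must stay at least 8 mm above the deck
There are look-alikes about, which are no part of the job. What is shaped like the stone_jar but yellow is not meant.

How it is judged:
At the end, for the whole second after the job is handed in: The filter slider stands at the second stop (joint 0.037 to 0.043 m) with the latch tab sprung back out (under 1.5 mm), so that it is locked; the jar stands upright (within 0.1 rad) and at rest on the window, its centre within 10 mm of the window's centre (value of joint filter_slider between 0.037 and 0.043 m and value of joint latch_tab below 0.0015 m and horizontal distance between stone_jar and window below 0.01 m and z of stone_jar in the frame of window between -0.003 and 0.003 m and angle between stone_jar's own z axis and vertical below 0.1 rad and linear speed of stone_jar below 0.02 m/s); the robot touches nothing.
It fails at once if the jar is tipped over (more than 40 degrees) (angle between stone_jar's own z axis and vertical above 0.7 rad).
It fails at once if the loupe or the mouse is pushed more than 20 mm away (distance of any of loupe, mouse from where it was at the start of the episode above 0.02 m).
It also fails if it takes over 48 s, if anything falls off the work surface, if the arm or the gripper's body presses on something with over 40 N, if the wrist force passes 120 N, or if a joint passes its speed limit or range.

## Robot

A 7-joint arm with a two-finger parallel gripper is mounted at the origin on a cart in front of the work surface, level with it; the furniture and walls round the work are solid. World frame = base frame: x ahead of the robot, y to its left, z up, the work surface at z = 0. Lengths are in m, angles in rad, forces in N, time in s.
With the tool pointing down it reaches from about 0.4 to 0.85 m from the base axis. Payload 10.4 kg.
Tool frame: the origin (TCP) lies midway between the tips of the shut fingers; the grasp point (between the pads) lies 19 mm behind it (manip.tcp_to_grasp is the distance from the TCP to the grasp point, in m); x points along the fingers, y is the direction in which the jaws open and shut, and the axes are right-handed (so a half turn about x gives the same grasp; the last joint's range is limited). The gripper opens to 85 mm and grips with 20 to 120 N. Pads are 22 mm wide; open, the fingers measure 114 mm over their backs; the gripper's body (76 mm by 85 mm) begins 54 mm behind the grasp point. The pads swing forward as they close: fully open they stand 13 mm farther back than shut.
Start: joints at [1.275, 0.332, -0.065, 1.46, 0.022, 1.35, -0.088], TCP at [0.168, -0.602, 0.231] pointing down, gripper open.
Joint ranges: [-2.6, 2.6], [-0.5, 2.12], [-1.47, 1.34], [0.16, 2.42], [-1.27, 4.41], [0.06, 2.06], [-2.6, 2.6]. Speed limits (rad/s): [2.22, 2.22, 2.79, 2.79, 3.14, 3.14, 3.14].

## Interface

Orientations are given as a unit quaternion [x, y, z, w].
In Python, from workcell import monitor, viewer, manip gives the robot as it stands. The module is installed in compiled form; this text tells all that it offers.
- The arm moves only by the tool send_rows, never from a script. Its arguments are lists of equal length, an entry for each row: "grip": the closure in counts, from 0 (fully open) to 255 (shut); "offset": the shift along the tool's x, y, z in mm, a list of three; "twist": the turn about the tool's x in degrees. In form: {"grip": [grip, ...], "offset": [[tx, ty, tz], ...], "twist": [twist, ...]}. A call has exactly 5 rows; each row is the pose to reach, as a shift and turn from the pose commanded when the call began, along the tool's axes at that moment; what a row does not reach only later rows make up. A row lasts 1/12 s, in which the tool goes at most 41.7 mm and 7.16 degrees, less where a joint would pass 70% of its speed; a pose out of reach is approached as far as the arm can. A call with a gripper value outside its range is refused whole. The fingers move at their own pace and stop on an object; "newtons" is the grip in N (left out, the last holds). Time passes only in rows, so rows that repeat a pose let the fingers close, or fill a call up. It gives the time, the measured TCP pose, the force and the opening at its end, in the units of the state.
- monitor.get_obs(): the state, without advancing time (a new reading comes with each control period).
- viewer.camera(name): name is "side" or "top"; returns (picture, depth): 480x640x3 uint8, blue, green, red; 480x640 float32, m along the optical axis (not along the pixel's ray), 0 where there is no reading.
- viewer.camera_model(name): a dict with "camera_matrix" (3x3 intrinsics, pixels), "R" (3x3) and "t" (3): a world point X has camera coordinates R X + t. Camera axes: x right, y down, z forward; pixel columns grow to the right and rows downward; lengths in m; the calibration is good to about 2 mm. A picture is of the moment at which its call begins. camera_model takes no time and is no camera call.
- manip.hand_in(): hands the job in, once; it reports no verdict.
Trained networks look in the newest picture that a camera, given by its name, has taken for a name from the list of things; names that differ only in an ending like _2 or _b are one class to them, and where a whole thing is asked for, a point or a joint stands for the part that bears it (a point fixed in the world has none). Each returns a list of dicts, best first, with "score" (0 to 1); they miss things now and then, are a little off and sometimes report something else, mostly with a low value. They report only what shows in the picture. A call takes as long as a camera call. They do not tell look-alikes from the thing itself.
- viewer.recognise(target, camera): "box" ([left, top, width, height] in pixels, round what is visible of it).
- viewer.regions_of(target, camera): "region" (480x640 bool, what is visible of it) and "box" ([left, top, width, height] in pixels, round what is visible of it).
- viewer.spot_point(target, camera): "position" ([column, row] in pixels: a listed point, or the origin of a listed thing).
The state is a dict: "clock": time; "joint_pos": joint angles; "joint_velocities": joint speeds; "tau": joint torques, N m; "position": TCP position; "ee_rot": TCP orientation; "ft_force": force on the tool from outside, world axes, zero at the start; "torque": the same for the moment, N m; "grip_width": opening from 0.0 (shut) to 1.0 (fully open).
Only numpy, scipy, OpenCV 4.12 (cv2) and the standard library are available. Lean on these libraries where they do the work, as an engineer would, in place of code of your own. Each camera call takes 0.05 s, during which the arm holds its last target.

## Working session

There is one attempt and no reset: what is moved stays moved. The work goes in short steps, Python scripts to look and compute and a tool call to move; the robot and the scene stay as the last step left them, time stands still between calls to the robot, and variables do not carry over. Pictures are saved under pics/ and viewed, and the job is handed in when it is done.

Besides the shell and the picture viewer there is one more tool, called after "Emit:" as name(argument=value, ...) on one line, values as JSON. send_rows: Moves the arm, as the interface text tells. Its arguments: {"type":"object","properties":{"grip":{"type":"array","items":{"type":"number"}},"offset":{"type":"array","items":{"type":"array","items":{"type":"number"}}},"twist":{"type":"array","items":{"type":"number"}},"newtons":{"type":"number"}},"required":["grip","offset","twist"]}

```bash
mkdir -p pics; ls
python3 - <<'E'
from workcell import monitor, viewer, manip
import cv2, numpy as np
for c in ["side","top"]:
    p,d=viewer.camera(c); cv2.imwrite(f"pics/{c}0.png",p); np.save(f"{c}0.npy",d)
    m=viewer.camera_model(c); print(c,m)
    for t in ["light_base","slider_grip","stone_jar","loupe","window","tab_face"]:
        for r in viewer.spot_point(t,c)[:4]: print(c,t,np.round(r["position"],1),round(r["score"],2))
o=monitor.get_obs()
print({k:np.round(v,3) for k,v in o.items()}, manip.tcp_to_grasp)
E
```

```text
pics
side {'camera_matrix': array([[457.86340931,   0.        , 323.42047967],
       [  0.        , 457.86340931, 242.10322779],
       [  0.        ,   0.        ,   1.        ]]), 'R': array([[ 0.98273643, -0.1849017 , -0.00636182],
       [-0.1099752 , -0.55616585, -0.82376271],
       [ 0.1487769 ,  0.81024126, -0.56689905]]), 't': array([-0.54653202,  0.00460688,  0.94323328])}
side light_base [312.8 239.7] 0.75
side slider_grip [305.8 223. ] 0.88
side stone_jar [332.1 300.7] 0.87
side stone_jar [351.1 328. ] 0.69
side stone_jar [257.  358.9] 0.66
side loupe [281.8 323. ] 0.84
side window [324.6 217.1] 0.97
side window [311.4 239.7] 0.45
side tab_face [417.8 309.1] 0.74
side tab_face [296.9 222.6] 0.67
top {'camera_matrix': array([[497.69146693,   0.        , 320.89376073],
       [  0.        , 497.69146693, 241.36948193],
       [  0.        ,   0.        ,   1.        ]]), 'R': array([[ 0.02071729, -0.99976883,  0.005752  ],
       [-0.98101132, -0.02143762, -0.19276205],
       [ 0.1928408 , -0.00164927, -0.98122867]]), 't': array([-0.21204377,  0.52797987,  0.90657555])}
top light_base [261.3 252.8] 0.72
top slider_grip [278.9 253.4] 0.9
top stone_jar [400.8 241.3] 0.89
top stone_jar [413.3 319.7] 0.71
top stone_jar [361.4 255.2] 0.63
top loupe [378.1 299. ] 0.74
top window [254.9 228.3] 0.64
top tab_face [278.5 268.7] 0.42
{'clock': np.float64(0.7), 'joint_pos': array([ 1.275,  0.332, -0.065,  1.46 ,  0.022,  1.35 , -0.089]), 'joint_velocities': array([-0.001,  0.   ,  0.   ,  0.   ,  0.001,  0.   ,  0.001]), 'tau': array([-0.0000e+00, -6.2509e+01,  4.9000e-02, -3.9177e+01,  1.7000e-02,
        2.0000e-03,  0.0000e+00]), 'position': array([ 0.168, -0.602,  0.231]), 'ee_rot': array([ 0.701,  0.096, -0.701,  0.096]), 'ft_force': array([0.331, 0.541, 0.684]), 'torque': array([ 0.009,  0.006, -0.013]), 'grip_width': np.float64(0.999)} 0.0187
```

View pics/side0.png

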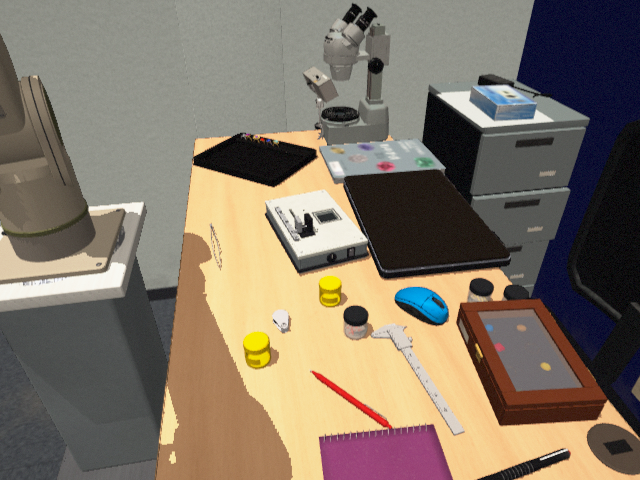

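View pics/top0.png

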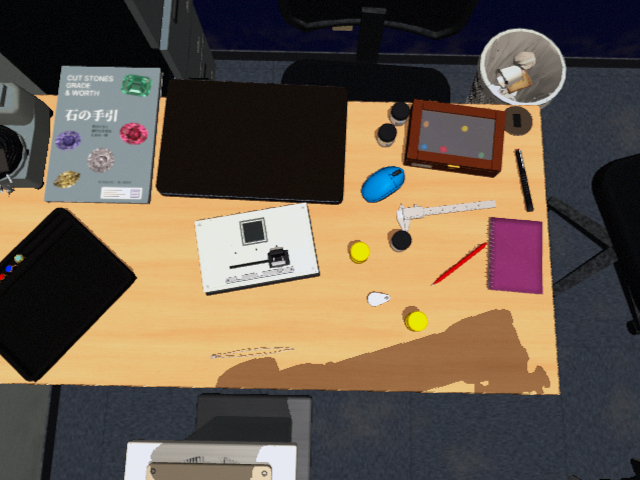

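Top view: the target black-capped jar is at (401,240), with yellow look-alikes at (360,252) and (417,321). The loupe is at (378,298), the light base at about (257,248), and the grip at (279,257). Next I measure these.

```bash
cat > h.py <<'E'
from workcell import monitor, viewer, manip
import cv2, numpy as np
def ray_z(c,uv,z):
    m=viewer.camera_model(c);K,R,t=m["camera_matrix"],m["R"],m["t"]
    uv=np.atleast_2d(np.asarray(uv,float))
    d=np.c_[(uv-[K[0,2],K[1,2]])/K[0,0],np.ones(len(uv))]@R
    o=-R.T@t
    return o+d*((z-o[2])/d[:,2])[:,None]
def cloud(c,d):
    m=viewer.camera_model(c);K,R,t=m["camera_matrix"],m["R"],m["t"]
    v,u=np.mgrid[:480,:640]
    P=np.stack([(u-K[0,2])/K[0,0]*d,(v-K[1,2])/K[1,1]*d,d],-1)
    return (P-t)@R
def proj(c,X):
    m=viewer.camera_model(c);K,R,t=m["camera_matrix"],m["R"],m["t"]
    p=(np.atleast_2d(X)@R.T+t)@K.T
    return p[:,:2]/p[:,2:]
E
python3 - <<'E'
from h import *
p=cv2.imread("pics/top0.png");d=np.load("top0.npy");P=cloud("top",d)
def rect(c,p,P,win,zr):
    m=(P[...,2]>zr[0])&(P[...,2]<zr[1]); k=np.zeros_like(m);k[win[1]:win[3],win[0]:win[2]]=1
    return m&k
for c,win in (("top",(180,190,335,305)),("side",(255,180,380,280))):
    p=cv2.imread(f"pics/{c}0.png");d=np.load(f"{c}0.npy");P=cloud(c,d)
    m=rect(c,p,P,win,(.035,.052))&(p.min(2)>120)
    m=cv2.morphologyEx(m.astype(np.uint8),cv2.MORPH_OPEN,np.ones((3,3)))
    n,l,s,_=cv2.connectedComponentsWithStats(m);i=1+np.argmax(s[1:,4]);m=l==i
    v,u=np.nonzero(m);W=ray_z(c,np.c_[u,v],.045)
    r=cv2.minAreaRect((W[:,:2]*1000).astype(np.float32));print(c,r,"median z",np.median(P[m][:,2]))
    # window dark frame
for n,uv,z in (("win",(254.9,228.3),.045),("grip",(278.9,253.4),.067),("tab",(278.5,268.7),.067),("jar",(400.8,241.3),0),("loupe",(378,299),0)): print("top",n,ray_z("top",uv,z).round(4))
for n,uv,z in (("win",(324.6,217.1),.045),("grip",(305.8,223),.067),("tab",(296.9,222.6),.067),("jar",(351.1,328),0)): print("side",n,ray_z("side",uv,z).round(4))
for c,(a,b,e,f) in (("top",(385,225,418,255)),("side",(338,302,374,343))):
    p=cv2.imread(f"pics/{c}0.png")
    k=np.zeros(p.shape[:2],bool);k[b:f,a:e]=1
    m=(p.max(2)<60)&k;n,l,s,ce=cv2.connectedComponentsWithStats(m.astype(np.uint8));i=1+np.argmax(s[1:,4]);print(c,s[i],ce[i])
    P=cloud(c,np.load(f"{c}0.npy"));print("cap z",np.median(P[l==i],0))
t=cv2.imread("pics/top0.png")[195:300,185:330];s=cv2.imread("pics/side0.png")[180:280,255:380]
cv2.imwrite("pics/c1.png",cv2.resize(t,None,fx=5,fy=5,interpolation=2));cv2.imwrite("pics/c2.png",cv2.resize(s,None,fx=5,fy=5,interpolation=2))
cv2.imwrite("pics/c3.png",cv2.resize(cv2.imread("pics/side0.png")[265:370,235:400],None,fx=4,fy=4,interpolation=2))
E
```

```text
top ((521.2260131835938, -73.68582916259766), (142.1128387451172, 221.83560180664062), 11.172964096069336) median z 0.0445805022287328
side ((518.9788818359375, -80.03189849853516), (143.4233856201172, 226.54437255859375), 11.140079498291016) median z 0.04329225169990738
top win [[ 0.5569 -0.0717  0.045 ]]
top grip [[ 0.5046 -0.1221  0.067 ]]
top tab [[ 0.4755 -0.1224  0.067 ]]
top jar [[ 0.5463 -0.3634  0.    ]]
top loupe [[ 0.4283 -0.3168  0.    ]]
side win [[ 0.545  -0.0739  0.045 ]]
side grip [[ 0.4989 -0.1236  0.067 ]]
side tab [[ 0.4823 -0.1189  0.067 ]]
side jar [[ 0.5363 -0.3478  0.    ]]
top [392 231  19  19 287] [401.03484321 239.83623693]
cap z [ 0.5402976  -0.35661578  0.04289273]
side [344 306  24  20 389] [355.22107969 315.55269923]
cap z [ 0.5380815  -0.36292919  0.04121968]
```

View pics/c1.png

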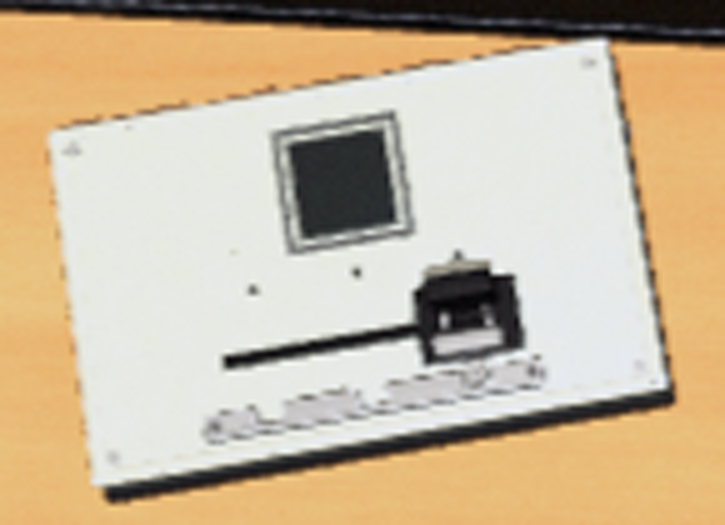

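View pics/c2.png

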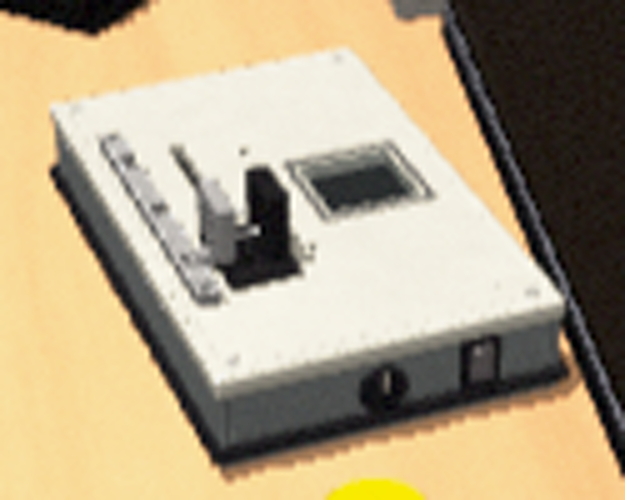

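View pics/c3.png

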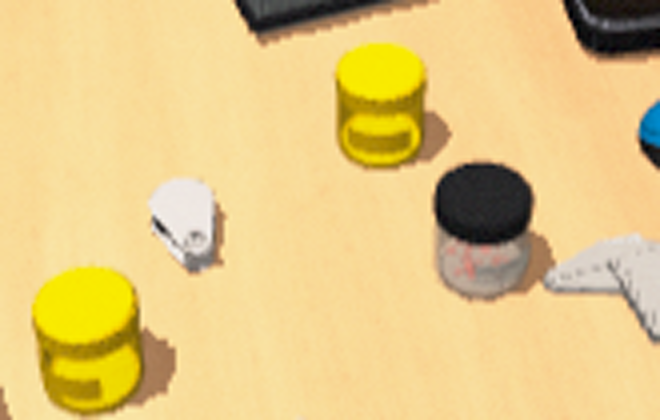

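The crops show the glass centred at about (253.6,231.6) in the top view and (327,216.6) in the side view. The slider is at the right-hand stop and the jar stands clear, with the caliper just beyond it. I'll fit the base pose in both views with an overlay check.

Run:
```python
from h import *
from scipy.spatial.transform import Rotation as Ro
W1=ray_z("top",(253.6,231.6),.045)[0];W2=ray_z("side",(327,216.6),.045)[0];print(W1,W2)
for nm,(cx,cy) in (("t",(0.5212,-0.0737)),("s",(0.519,-0.0777)),("m",(0.520,-0.0755))):
  a=np.radians(11.17);R=np.array([[np.cos(a),-np.sin(a),0],[np.sin(a),np.cos(a),0],[0,0,1]])
  for c in ("top","side"):
    p=cv2.imread(f"pics/{c}0.png");x0,y0,x1,y1=(185,195,330,300) if c=="top" else (255,180,380,280)
    f=6;im=cv2.resize(p[y0:y1,x0:x1],None,fx=f,fy=f,interpolation=2)
    def poly(pts,col):
        q=proj(c,np.array(pts)@R.T+[cx,cy,0]); q=((q-[x0,y0]+.5)*f).astype(np.int32)
        cv2.polylines(im,[q.reshape(-1,1,2)],True,col,1)
    def rc(xa,xb,ya,yb,z):return [[xa,ya,z],[xb,ya,z],[xb,yb,z],[xa,yb,z]]
    poly(rc(-.07,.07,-.11,.11,.045),(0,0,255));poly(rc(.005,.055,-.025,.025,.045),(0,200,0))
    poly(rc(-.062,-.052,-.055,.055,.052),(255,0,0))
    g=-.032
    poly(rc(g+.003,g+.011,-.053,-.027,.080),(255,0,255)); poly(rc(g-.019,g-.015,-.053,-.027,.079),(255,128,0))
    cv2.imwrite(f"pics/ov_{c}_{nm}.png",im[:600,:800])
o=monitor.get_obs();print(Ro.from_quat(o["ee_rot"]).as_matrix().round(3))
```

```text
[ 0.55025676 -0.06942868  0.045     ] [ 0.55017599 -0.072972    0.045     ]
[[ 0.     0.269 -0.963]
 [-0.    -0.963 -0.269]
 [-1.     0.    -0.   ]]
```

View pics/ov_top_m.png

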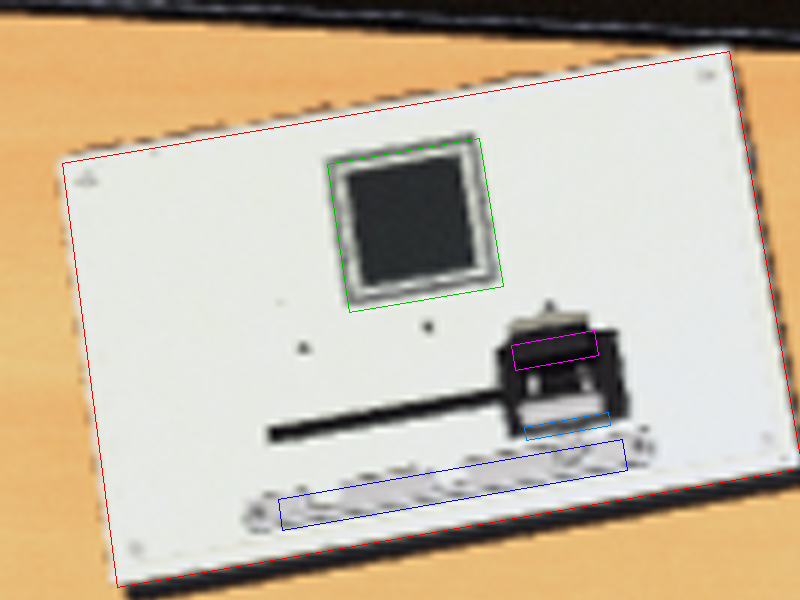

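View pics/ov_side_m.png

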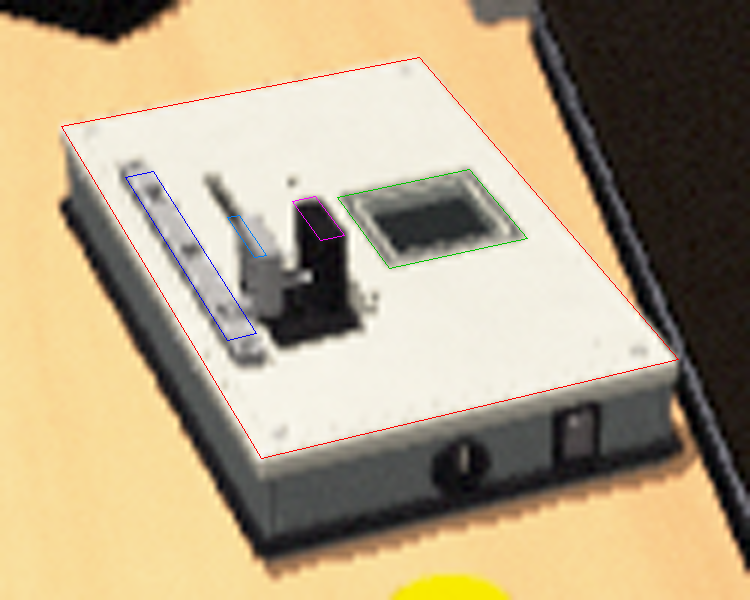

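Run:
```python
from h import *
a=np.radians(11.17);R=np.array([[np.cos(a),-np.sin(a)],[np.sin(a),np.cos(a)]])
for c in ("top","side"):
    P=cloud(c,np.load(f"{c}0.npy"));I=cv2.imread(f"pics/{c}0.png")
    b=(P[...,:2]-[.520,-.0755])@R*1000; z=P[...,2]*1000
    m=(abs(b[...,0]+32)<35)&(abs(b[...,1]+40)<25)&(z>72)&(z<90)
    for i in np.argwhere(m): print(c,i[::-1],b[tuple(i)].round(0),z[tuple(i)].round(0),I[tuple(i)])
```

```text
top [277 249] [-18. -41.] 79.0 [69 74 75]
top [278 249] [-18. -43.] 79.0 [55 55 58]
top [279 249] [-18. -45.] 77.0 [33 31 34]
top [280 249] [-19. -47.] 83.0 [26 21 23]
top [281 249] [-19. -48.] 79.0 [26 24 23]
top [282 249] [-19. -50.] 79.0 [24 22 24]
top [271 250] [-18. -30.] 80.0 [67 69 72]
top [272 250] [-18. -32.] 81.0 [56 56 59]
top [273 250] [-19. -34.] 82.0 [33 32 34]
top [274 250] [-19. -35.] 81.0 [27 23 25]
top [275 250] [-19. -37.] 81.0 [29 26 28]
top [276 250] [-19. -39.] 80.0 [31 27 31]
top [277 250] [-19. -41.] 75.0 [34 32 33]
top [278 250] [-20. -43.] 81.0 [33 29 32]
top [279 250] [-20. -44.] 78.0 [32 29 31]
top [280 250] [-21. -46.] 80.0 [34 32 33]
top [281 250] [-21. -48.] 81.0 [33 30 31]
top [282 250] [-21. -50.] 80.0 [28 24 25]
top [269 251] [-18. -26.] 77.0 [155 159 155]
top [270 251] [-19. -28.] 78.0 [47 46 47]
top [271 251] [-19. -29.] 79.0 [33 30 32]
top [272 251] [-19. -31.] 77.0 [34 31 33]
top [273 251] [-20. -33.] 80.0 [34 29 33]
top [274 251] [-21. -35.] 81.0 [37 34 37]
top [275 251] [-20. -37.] 76.0 [36 32 35]
top [276 251] [-21. -39.] 80.0 [39 35 37]
top [
[... 8845 characters left out ...]
22. -50.] 74.0 [15 16 17]
side [312 221] [-21. -52.] 75.0 [76 84 85]
side [297 222] [-48. -44.] 74.0 [111 112 116]
side [298 222] [-48. -49.] 77.0 [155 157 159]
side [299 222] [-46. -49.] 76.0 [154 156 160]
side [300 222] [-44. -52.] 78.0 [144 146 149]
side [301 222] [-42. -49.] 76.0 [134 138 139]
side [308 222] [-28. -50.] 73.0 [11 15 14]
side [297 223] [-49. -47.] 74.0 [109 109 115]
side [298 223] [-47. -48.] 74.0 [106 108 108]
side [299 223] [-46. -50.] 75.0 [ 99 101 103]
side [300 223] [-44. -50.] 75.0 [92 93 96]
side [301 223] [-43. -53.] 76.0 [ 99 102 105]
side [309 223] [-28. -55.] 73.0 [19 17 18]
side [298 224] [-48. -48.] 72.0 [107 110 111]
side [300 224] [-44. -50.] 72.0 [96 97 99]
```

Depth gives the post's far face at base x −18 and the tab face at −48, centred at y −39. That puts slider_grip at base x of about −29, world (0.499, −0.119). Now I move over it.

Emit:
send_rows(grip=[90, 90, 90, 90, 90], offset=[[0, -376, -449], [0, -376, -449], [0, -376, -449], [0, -376, -449], [0, -376, -449]], twist=[-85.6, -85.6, -85.6, -85.6, -85.6], newtons=20)

```text
clock: 1.12
position: [0.287, -0.4283, 0.2315]
ee_rot: [-0.636, -0.309, 0.636, -0.309]
ft_force: [2.2, 0.1, -0.2]
grip_width: 0.645
```

```bash
cat >> h.py <<'E'
from scipy.spatial.transform import Rotation as Ro
def go(x,y,z,ang):
    "print offset/twist for TCP target and world angle (deg) of tool y"
    o=monitor.get_obs();M=Ro.from_quat(o["ee_rot"]).as_matrix()
    cur=np.degrees(np.arctan2(M[1,1],M[0,1]));tw=-((ang-cur+180)%360-180)
    print("pos",np.round(o["position"],4),"yang",round(cur,2),"tilt",np.round(M[:,0],3),"off",np.round(M.T@(np.array([x,y,z])-o["position"])*1000,1),"twist",round(tw,1),"t",round(float(o["clock"]),2),"q",np.round(o["joint_pos"],2),"F",np.round(o["ft_force"],1),"w",round(float(o["grip_width"])*85,1))
E
python3 -c "
from h import *
go(.4991,-.1194,.231,11.2)"
```

```text
pos [ 0.287  -0.4283  0.2315] yang -38.21 tilt [ 0.    -0.001 -1.   ] off [ 3.000e-01 -2.440e+01 -3.739e+02] twist -49.4 t 1.12 q [ 1.14  0.11 -0.26  1.74  0.03  1.3   0.2 ] F [ 2.2  0.1 -0.2] w 54.8
```

Emit:
send_rows(grip=[90, 90, 90, 90, 90], offset=[[20, -24, -374], [40, -24, -374], [50, -24, -374], [60, -24, -374], [70, -24, -374]], twist=[-49.4, -49.4, -49.4, -49.4, -49.4])

```text
clock: 1.53
position: [0.4049, -0.2597, 0.2016]
ee_rot: [-0.51, -0.489, 0.51, -0.49]
ft_force: [1.5, -0.9, 0.8]
grip_width: 0.648
```

```bash
python3 -c "
from h import *
go(.4991,-.1194,.130,11.2)"
```

```text
pos [ 0.4049 -0.2597  0.2016] yang -2.4 tilt [ 0.001 -0.001 -1.   ] off [  71.5   88.1 -144.2] twist -13.6 t 1.53 q [ 0.94  0.06 -0.47  1.85  0.03  1.24  0.41] F [ 1.5 -0.9  0.8] w 55.1
```

Emit:
send_rows(grip=[90, 90, 90, 90, 90], offset=[[71, 88, -144], [71, 88, -144], [71, 88, -144], [71, 88, -144], [71, 88, -144]], twist=[-13.6, -13.6, -13.6, -13.6, -13.6])

```text
clock: 1.95
position: [0.5001, -0.1162, 0.1285]
ee_rot: [0.45, 0.547, -0.448, 0.546]
ft_force: [-0.9, 0.4, -0.4]
grip_width: 0.648
```

Run:
```python
from h import *
for c,b in (("top",(180,180,340,300)),("side",(240,130,400,250))):
    p,d=viewer.camera(c);cv2.imwrite(f"pics/{c}1.png",cv2.resize(p[b[1]:b[3],b[0]:b[2]],None,fx=5,fy=5,interpolation=2))
go(.4991,-.1194,.058,11.2)
```

```text
pos [ 0.4994 -0.1178  0.1289] yang 11.17 tilt [-0.001  0.002 -1.   ] off [70.9 -0.6  1.6] twist -0.0 t 2.05 q [ 0.7   0.23 -0.62  1.85  0.15  1.11  0.22] F [-1.1 -0.7 -1. ] w 54.8
```

View pics/side1.png

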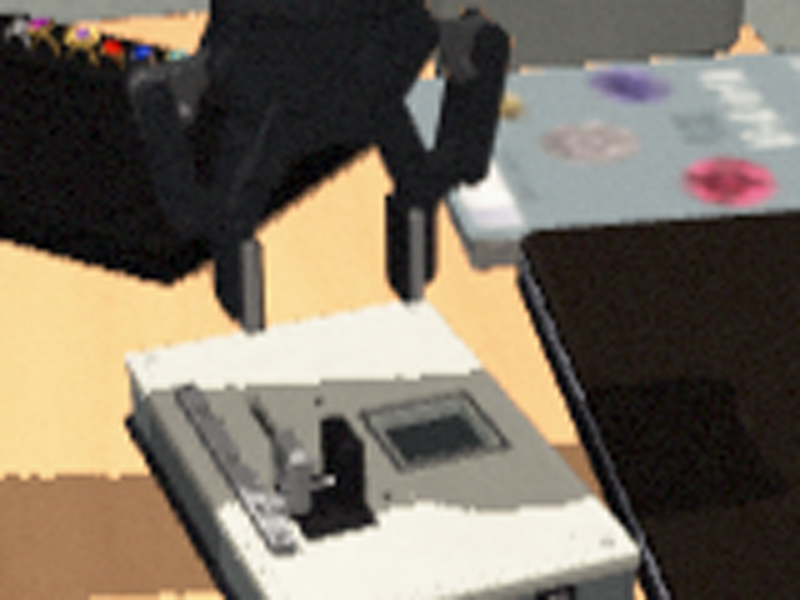

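The open fingers straddle the grip, with the tab at about x 290 and the post at about 345 in the crop. Next I lower.

Emit:
send_rows(grip=[90, 90, 90, 90, 90], offset=[[25, -0.5, 1.5], [45, -0.5, 1.5], [60, -0.5, 1.5], [71, -0.5, 1.5], [71, -0.5, 1.5]], twist=[0, 0, 0, 0, 0])

```text
clock: 2.47
position: [0.497, -0.124, 0.0574]
ee_rot: [0.45, 0.546, -0.451, 0.544]
ft_force: [-0.4, 1.4, -0.7]
grip_width: 0.647
```

Run:
```python
from h import *
for c,b in (("side",(240,130,400,250)),):
    p,d=viewer.camera(c);cv2.imwrite(f"pics/{c}2.png",cv2.resize(p[b[1]:b[3],b[0]:b[2]],None,fx=5,fy=5,interpolation=2))
go(.4991,-.1194,.058,11.2)
```

```text
pos [ 0.4979 -0.1239  0.0587] yang 10.8 tilt [-0.001  0.    -1.   ] off [ 0.7  2.  -4.2] twist -0.4 t 2.52 q [ 0.68  0.32 -0.6   1.91  0.22  0.97  0.17] F [ 0.  -0.3  0.7] w 55.0
```

View pics/side2.png

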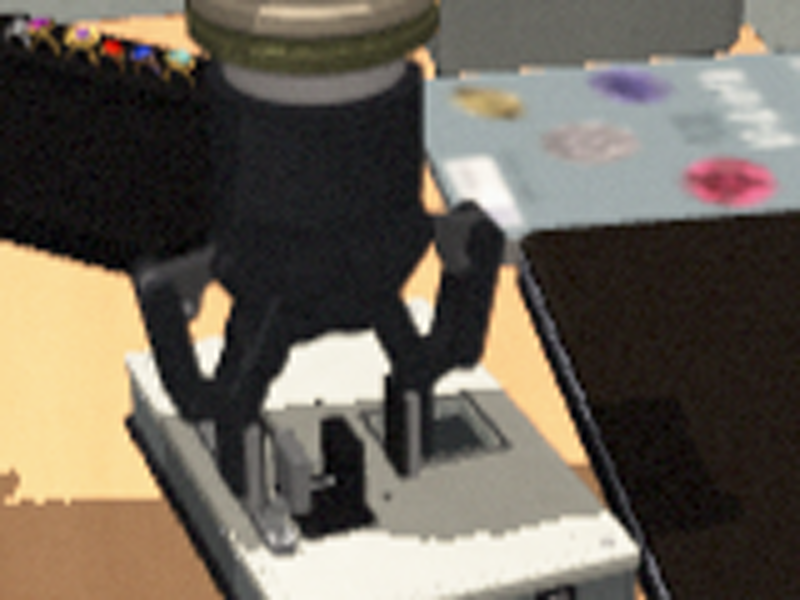

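Fingertips are beside the tab and post at the right height. I correct along y by 4 mm and squeeze.

Emit:
send_rows(grip=[90, 130, 170, 195, 205], offset=[[0, 1, -4], [0, 1, -4], [0, 1, -4], [0, 1, -4], [0, 1, -4]], twist=[0, 0, 0, 0, 0], newtons=20)

```text
clock: 2.93
position: [0.4994, -0.1192, 0.06]
ee_rot: [0.451, 0.544, -0.45, 0.546]
ft_force: [-1.1, 0.1, 4.7]
grip_width: 0.252
```

Emit:
send_rows(grip=[215, 215, 215, 215, 215], offset=[[0, 0, 0], [0, 0, 0], [0, 0, 0], [0, 0, 0], [0, 0, 0]], twist=[0, 0, 0, 0, 0])

```text
clock: 3.35
position: [0.4995, -0.1192, 0.06]
ee_rot: [0.451, 0.544, -0.45, 0.546]
ft_force: [-0.6, 0.1, 6.2]
grip_width: 0.249
```

Run:
```python
from h import *
for c,b in (("side",(240,130,400,250)),):
    p,d=viewer.camera(c);cv2.imwrite(f"pics/{c}3.png",cv2.resize(p[b[1]:b[3],b[0]:b[2]],None,fx=5,fy=5,interpolation=2))
go(.4991,-.1194,.058,11.2)
```

```text
pos [ 0.4994 -0.1192  0.06  ] yang 10.86 tilt [ 0.001 -0.001 -1.   ] off [ 2.  -0.3  0.1] twist -0.3 t 3.4 q [ 0.67  0.32 -0.6   1.91  0.22  0.97  0.17] F [-1.4 -0.5  6.4] w 20.6
```

View pics/side3.png

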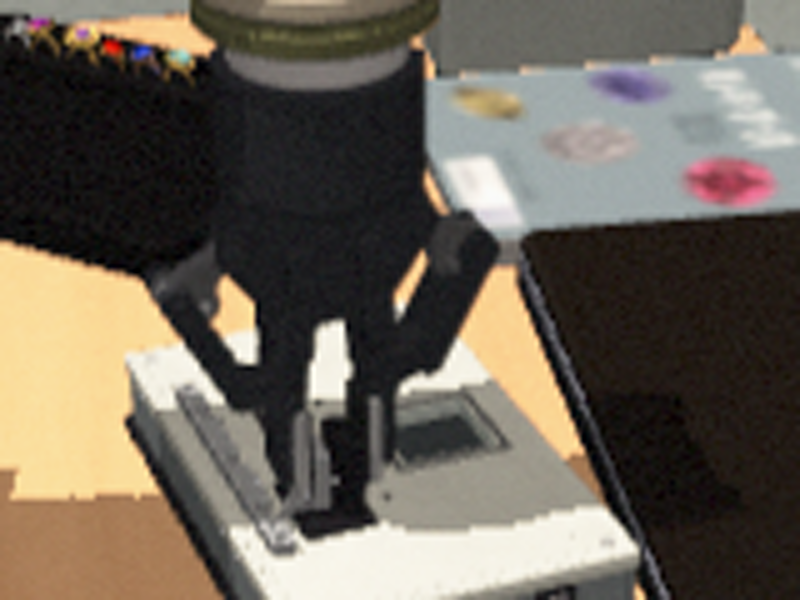

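It is squeezed fully (opening about 21 mm). Now I slide 40 mm along base +y (tool −z).

Emit:
send_rows(grip=[215, 215, 215, 215, 215], offset=[[0, 0, -10], [0, 0, -20], [0, 0, -30], [0, 0, -37], [0, 0, -40]], twist=[0, 0, 0, 0, 0])

```text
clock: 3.82
position: [0.4915, -0.079, 0.06]
ee_rot: [0.45, 0.545, -0.45, 0.546]
ft_force: [-1.5, -1.9, 7.7]
grip_width: 0.249
```

Emit:
send_rows(grip=[215, 215, 215, 215, 215], offset=[[0, 0, 0], [0, 0, 0], [0, 0, 0], [0, 0, 0], [0, 0, 0]], twist=[0, 0, 0, 0, 0])

```text
clock: 4.23
position: [0.4916, -0.0793, 0.0599]
ee_rot: [0.45, 0.545, -0.45, 0.545]
ft_force: [-2.9, 1.1, 9.7]
grip_width: 0.248
```

Run:
```python
from h import *
for c,b in (("side",(240,130,400,250)),("top",(180,180,340,300))):
    p,d=viewer.camera(c);cv2.imwrite(f"pics/{c}4.png",cv2.resize(p[b[1]:b[3],b[0]:b[2]],None,fx=5,fy=5,interpolation=2))
go(.4918,-.0799,.058,11.2)
```

```text
pos [ 0.4916 -0.0793  0.0599] yang 10.88 tilt [ 0.001 -0.    -1.   ] off [1.9 0.1 0.7] twist -0.3 t 4.33 q [ 0.63  0.29 -0.63  1.95  0.21  0.96  0.09] F [-2.7  1.   9.2] w 21.4
```

View pics/side4.png

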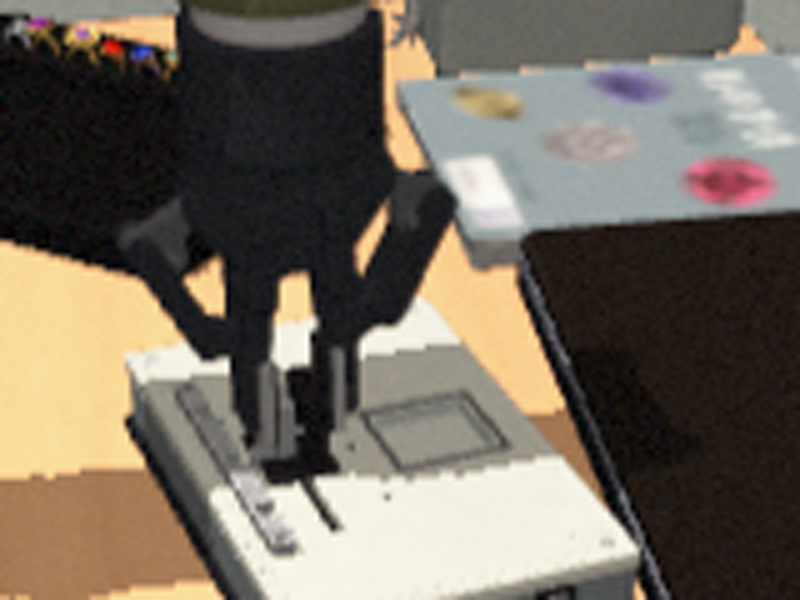

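The slider moved and the window is now light. I open, let it latch, and check.

Emit:
send_rows(grip=[195, 180, 150, 110, 85], offset=[[0, 0, 0], [0, 0, 0], [0, 0, 0], [0, 0, 0], [0, 0, 0]], twist=[0, 0, 0, 0, 0])

```text
clock: 4.75
position: [0.4914, -0.0796, 0.0592]
ee_rot: [0.451, 0.545, -0.45, 0.545]
ft_force: [-0.8, -1.3, 0.7]
grip_width: 0.661
```

Emit:
send_rows(grip=[85, 85, 85, 85, 85], offset=[[0, 0, 0], [-15, 0, 0], [-40, 0, 0], [-75, 0, 0], [-100, 0, 0]], twist=[0, 0, 0, 0, 0])

```text
clock: 5.17
position: [0.4917, -0.0794, 0.1614]
ee_rot: [0.451, 0.545, -0.45, 0.546]
ft_force: [0.9, -0.7, -0.2]
grip_width: 0.665
```

Run:
```python
from h import *
a=np.radians(11.17);R=np.array([[np.cos(a),-np.sin(a)],[np.sin(a),np.cos(a)]])
for c,b in (("side",(240,130,400,250)),("top",(180,180,340,300))):
    I,d=viewer.camera(c);cv2.imwrite(f"pics/{c}5.png",cv2.resize(I[b[1]:b[3],b[0]:b[2]],None,fx=5,fy=5,interpolation=2))
    P=cloud(c,d)
    b=(P[...,:2]-[.520,-.0755])@R*1000; z=P[...,2]*1000
    m=(abs(b[...,0]+32)<25)&(abs(b[...,1])<30)&(z>75)&(z<84)
    q=b[m]
    if len(q): print(c,"x",np.percentile(q[:,0],[2,98]),"tab",q[q[:,0]<-35].min(0) if (q[:,0]<-35).any() else None,"y",np.percentile(q[:,1],[2,98]))
go(.5402,-.357,.13,-78.8)
```

```text
side x [-48.71605584 -19.6400319 ] tab [-49.09612433 -10.12574981] y [-10.61300585  14.57355295]
top x [-46.78240178 -17.15216341] tab [-47.01439356 -10.6866562 ] y [-10.6168609   -0.58696289]
pos [ 0.4938 -0.0799  0.1634] yang 10.86 tilt [ 0.007 -0.002 -1.   ] off [ 34.2  -6.9 280.8] twist 89.7 t 5.27 q [ 0.67  0.16 -0.65  1.85  0.11  1.16  0.18] F [ 0.6 -0.3 -0.4] w 56.8
```

View pics/side5.png

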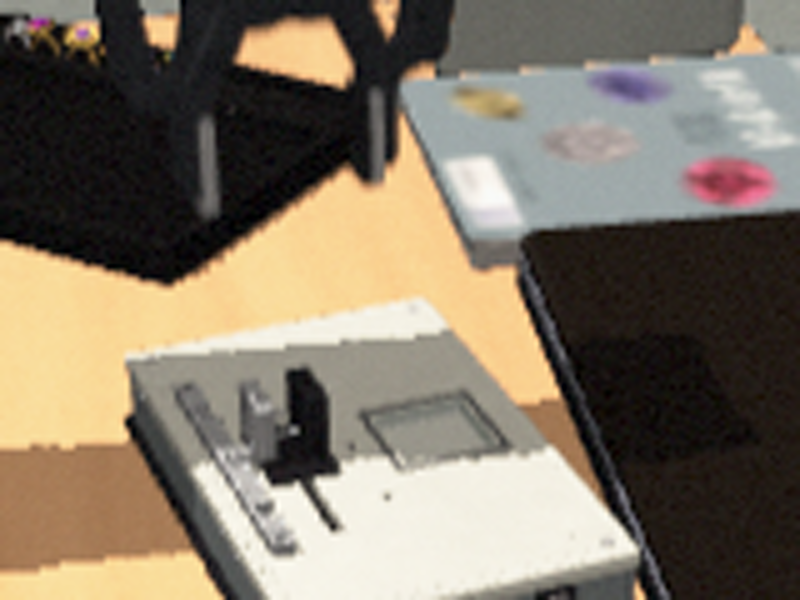

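The tab is back out (face at −48, as before), the slider has moved by about 41 mm, and the window shows the white diffuser. Next, the jar.

Run:
```python
from h import *
print(ray_z("top",(401.03,239.84),.043))
print("yellow",ray_z("top",(360,252),.043), "calip", ray_z("top",[(403,208),(400,222),(410,228)],.004))
I=cv2.imread("pics/side0.png")
print("side cap top centre", ray_z("side",(235+484/4.,265+190/4.),.043), "bottom", ray_z("side",(235+483/4.,265+275/4.),.0))
cv2.imwrite("pics/jar.png",cv2.resize(cv2.imread("pics/top0.png")[190:310,330:440],None,fx=5,fy=5,interpolation=2))
```

```text
[[ 0.54058223 -0.35673891  0.043     ]]
yellow [[ 0.51481066 -0.27695064  0.043     ]] calip [[ 0.61529815 -0.36794761  0.004     ]
 [ 0.58562693 -0.36148976  0.004     ]
 [ 0.57351882 -0.38175109  0.004     ]]
side cap top centre [[ 0.54034104 -0.35824765  0.043     ]] bottom [[ 0.54060045 -0.36158637  0.        ]]
```

View pics/jar.png

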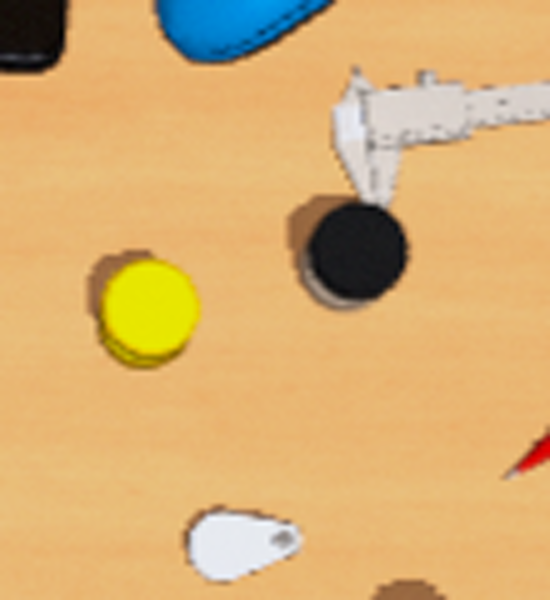

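Jar at (0.5405, −0.358), both views agreeing within 2 mm. The yellow jar's edge and the caliper clear a base-y-oriented grasp.

Emit:
send_rows(grip=[85, 85, 85, 85, 85], offset=[[10, -7, 281], [20, -7, 281], [34, -7, 281], [34, -7, 281], [34, -7, 281]], twist=[89.7, 89.7, 89.7, 89.7, 89.7])

```text
clock: 5.68
position: [0.5249, -0.2859, 0.1351]
ee_rot: [-0.597, -0.378, 0.598, -0.378]
ft_force: [1.5, -0.3, 2.0]
grip_width: 0.665
```

```bash
python3 -c "
from h import *
go(.5405,-.3578,.13,-78.8)"
```

```text
pos [ 0.5249 -0.2859  0.1351] yang -25.31 tilt [-0. -0. -1.] off [ 5.2 44.8 58.3] twist 53.5 t 5.68 q [ 0.77  0.38 -0.43  1.64  0.17  1.17 -0.14] F [ 1.5 -0.3  2. ] w 56.6
```

Emit:
send_rows(grip=[85, 85, 85, 85, 85], offset=[[5, 45, 58], [5, 45, 58], [5, 45, 58], [5, 45, 58], [5, 45, 58]], twist=[53.5, 53.5, 53.5, 53.5, 53.5])

```text
clock: 6.1
position: [0.5412, -0.3558, 0.1297]
ee_rot: [-0.685, -0.176, 0.685, -0.176]
ft_force: [1.0, 0.5, -0.1]
grip_width: 0.67
```

Emit:
send_rows(grip=[85, 85, 85, 85, 85], offset=[[0, 0, 0], [0, 0, 0], [0, 0, 0], [0, 0, 0], [0, 0, 0]], twist=[7.1, 14.2, 17.7, 17.7, 17.7])

```text
clock: 6.52
position: [0.5413, -0.3552, 0.1304]
ee_rot: [-0.703, -0.072, 0.704, -0.072]
ft_force: [1.1, -0.1, -0.1]
grip_width: 0.667
```

Run:
```python
from h import *
for c,b in (("side",(260,220,440,355)),("top",(330,180,450,270))):
    I,d=viewer.camera(c);cv2.imwrite(f"pics/{c}6.png",cv2.resize(I[b[1]:b[3],b[0]:b[2]],None,fx=4.4,fy=4.4,interpolation=2))
go(.5405,-.3578,.008,-78.8)
```

```text
pos [ 0.5413 -0.3554  0.1307] yang -78.33 tilt [-0.  0. -1.] off [122.7   2.3   1.3] twist 0.5 t 6.62 q [ 0.69  0.46 -0.24  1.51  0.11  1.19 -0.93] F [ 0.2  0.3 -0.2] w 56.4
```

View pics/side6.png

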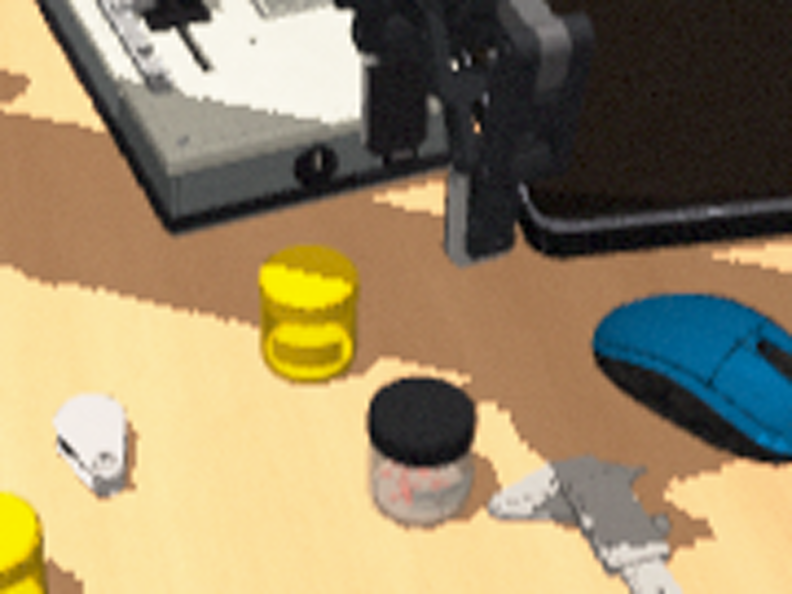

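The jar is untouched below the gripper. I descend around it.

Emit:
send_rows(grip=[85, 85, 85, 85, 85], offset=[[35, 2, 1], [65, 2, 1], [80, 2, 1], [85, 2, 1], [85, 2, 1]], twist=[0.5, 0.5, 0.5, 0.5, 0.5])

```text
clock: 7.03
position: [0.5401, -0.3572, 0.0447]
ee_rot: [-0.703, -0.069, 0.704, -0.068]
ft_force: [1.2, 0.1, -0.3]
grip_width: 0.669
```

Run:
```python
from h import *
for c,b in (("side",(260,220,440,355)),("top",(330,180,450,270))):
    I,d=viewer.camera(c);cv2.imwrite(f"pics/{c}7.png",cv2.resize(I[b[1]:b[3],b[0]:b[2]],None,fx=4.4,fy=4.4,interpolation=2))
go(.5405,-.3578,.008,-78.8)
```

```text
pos [ 0.5415 -0.358   0.0474] yang -78.94 tilt [ 0.002 -0.001 -1.   ] off [39.4 -0.4  1. ] twist -0.1 t 7.13 q [ 0.69  0.55 -0.23  1.57  0.14  1.04 -0.96] F [-0.4 -0.1 -0.2] w 56.3
```

View pics/side7.png

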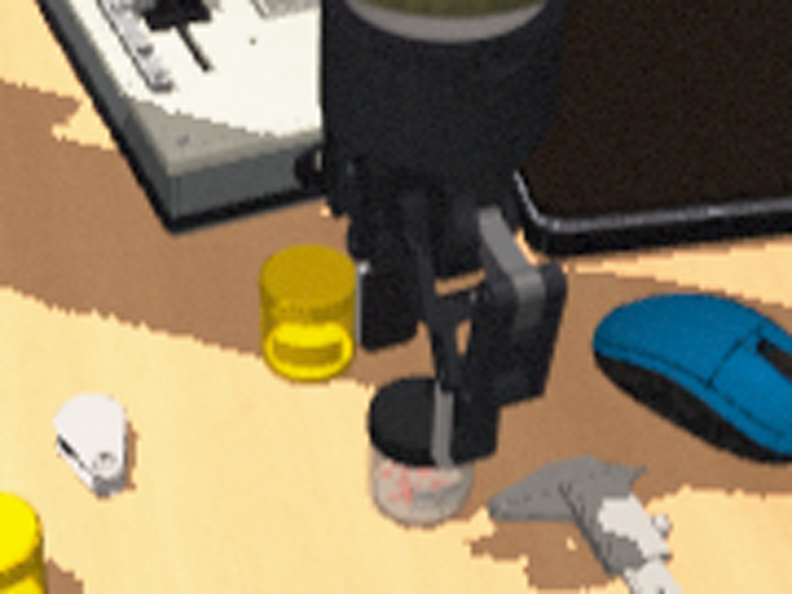

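Run:
```python
from h import *
y=np.array([np.cos(np.radians(-78.9)),np.sin(np.radians(-78.9)),0])
for s in (28,43): 
  for w in (-11,11):
    n=np.array([-y[1],y[0],0])
    print(s,w,(proj("side",np.array([.5415,-.358,.050])+y*s/1000+n*w/1000)-[260,220])*4.4)
print("jar",(proj("side",[[.5405,-.3578,0],[.5405,-.3578,.043]])-[260,220])*4.4)
```

```text
28 -11 [[431.95933945 452.53967635]]
28 11 [[490.37744802 435.2400775 ]]
43 -11 [[451.32598188 482.3363393 ]]
43 11 [[510.54756245 464.44947452]]
jar [[418.51483346 493.07059753]
 [422.53049413 406.07458174]]
```

View pics/top7.png

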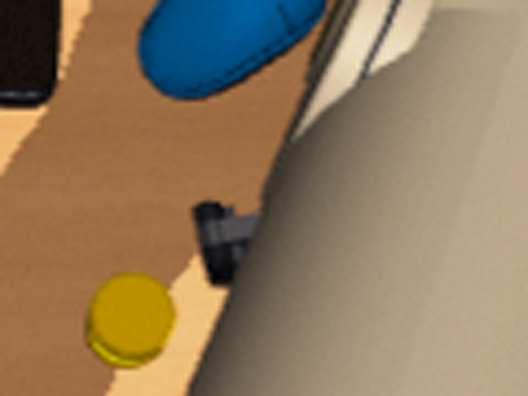

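The finger position matches the projection, so I lower the last 39 mm, then grip.

Emit:
send_rows(grip=[85, 85, 85, 85, 85], offset=[[10, 0, 0], [20, 0, 0], [30, 0, 0], [36, 0, 0], [37, 0, 0]], twist=[0, 0, 0, 0, 0])

```text
clock: 7.55
position: [0.5398, -0.3571, 0.0071]
ee_rot: [-0.703, -0.069, 0.705, -0.067]
ft_force: [-0.1, -0.3, 0.2]
grip_width: 0.671
```

Emit:
send_rows(grip=[100, 120, 135, 150, 160], offset=[[0, 0, 0], [0, 0, 0], [0, 0, 0], [0, 0, 0], [0, 0, 0]], twist=[0, 0, 0, 0, 0], newtons=20)

```text
clock: 7.97
position: [0.5412, -0.3579, 0.0097]
ee_rot: [0.704, 0.068, -0.704, 0.068]
ft_force: [-0.1, 0.3, 2.1]
grip_width: 0.441
```

Emit:
send_rows(grip=[165, 165, 165, 165, 165], offset=[[0, 0, 0], [0, 0, 0], [0, 0, 0], [-5, 0, 0], [-12, 0, 0]], twist=[0, 0, 0, 0, 0], newtons=25)

```text
clock: 8.38
position: [0.54, -0.3572, 0.0205]
ee_rot: [-0.703, -0.068, 0.704, -0.068]
ft_force: [-0.4, 0.5, -1.5]
grip_width: 0.444
```

Run:
```python
from h import *
for c,b in (("side",(260,220,440,355)),):
    I,d=viewer.camera(c);cv2.imwrite(f"pics/{c}8.png",cv2.resize(I[b[1]:b[3],b[0]:b[2]],None,fx=4.4,fy=4.4,interpolation=2))
go(.5405,-.3578,.13,-78.8)
```

```text
pos [ 0.541  -0.3578  0.0226] yang -78.97 tilt [ 0.001 -0.    -1.   ] off [-1.074e+02 -1.000e-01  5.000e-01] twist -0.2 t 8.43 q [ 0.68  0.58 -0.23  1.59  0.15  1.   -0.96] F [ 0.8 -0.1  0.7] w 37.0
```

View pics/side8.png

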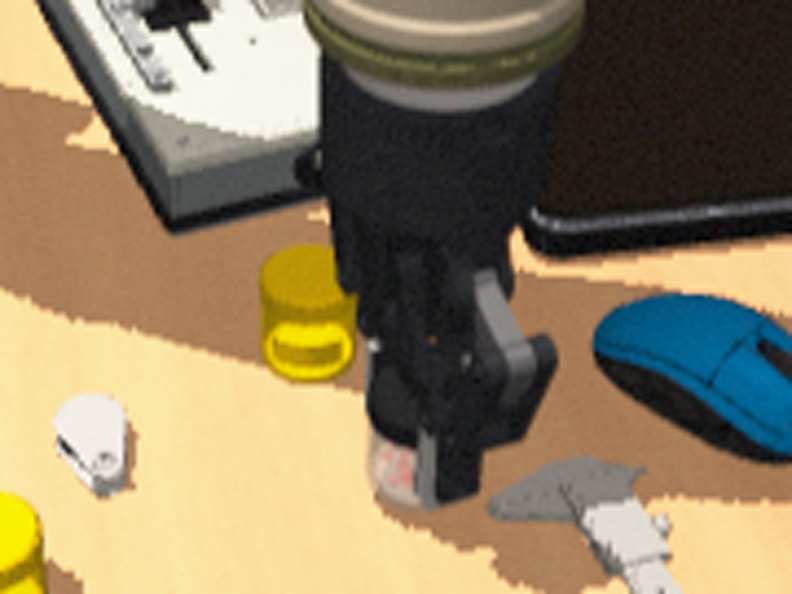

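The jar is held (37 mm opening) and lifted 12 mm. Raise, then carry to the window.

Emit:
send_rows(grip=[165, 165, 165, 165, 165], offset=[[-20, 0, 0], [-45, 0, 0], [-75, 0, 0], [-105, 0, 0], [-115, 0, 0]], twist=[0, 0, 0, 0, 0])

```text
clock: 8.85
position: [0.5425, -0.3586, 0.1414]
ee_rot: [0.706, 0.067, -0.702, 0.069]
ft_force: [1.0, -0.3, 0.4]
grip_width: 0.437
```

```bash
python3 -c "
from h import *
go(.550,-.0708,.136,-78.8)"
```

```text
pos [ 0.5425 -0.3586  0.1414] yang -78.98 tilt [ 0.005 -0.003 -1.   ] off [   4.5 -281.   -62.4] twist -0.2 t 8.85 q [ 0.69  0.45 -0.24  1.5   0.11  1.2  -0.94] F [ 1.  -0.3  0.4] w 37.2
```

Emit:
send_rows(grip=[165, 165, 165, 165, 165], offset=[[0, -25, -6], [0, -60, -13], [0, -95, -21], [0, -130, -29], [0, -165, -37]], twist=[0, 0, 0, 0, 0])

```text
clock: 9.27
position: [0.5451, -0.187, 0.1361]
ee_rot: [-0.704, -0.068, 0.704, -0.068]
ft_force: [1.1, -0.2, -0.1]
grip_width: 0.434
```

Emit:
send_rows(grip=[165, 165, 165, 165, 165], offset=[[0, -35, -8], [0, -70, -15], [0, -95, -21], [0, -110, -25], [0, -116, -26]], twist=[0, 0, 0, 0, 0])

```text
clock: 9.68
position: [0.5489, -0.0663, 0.1362]
ee_rot: [0.704, 0.07, -0.704, 0.069]
ft_force: [-0.1, -0.8, -1.2]
grip_width: 0.437
```

Run:
```python
from h import *
for c,b in (("side",(240,110,420,245)),("top",(200,180,340,285))):
    I,d=viewer.camera(c);cv2.imwrite(f"pics/{c}9.png",cv2.resize(I[b[1]:b[3],b[0]:b[2]],None,fx=4.4,fy=4.4,interpolation=2))
go(.550,-.0708,.065,-78.8)
```

```text
pos [ 0.5488 -0.0691  0.1361] yang -78.87 tilt [-0. -0. -1.] off [71.1  1.9 -0.9] twist -0.1 t 9.78 q [ 0.38  0.28 -0.39  1.76  0.12  1.13 -1.42] F [-0.4 -0.3 -0.4] w 37.1
```

View pics/side9.png

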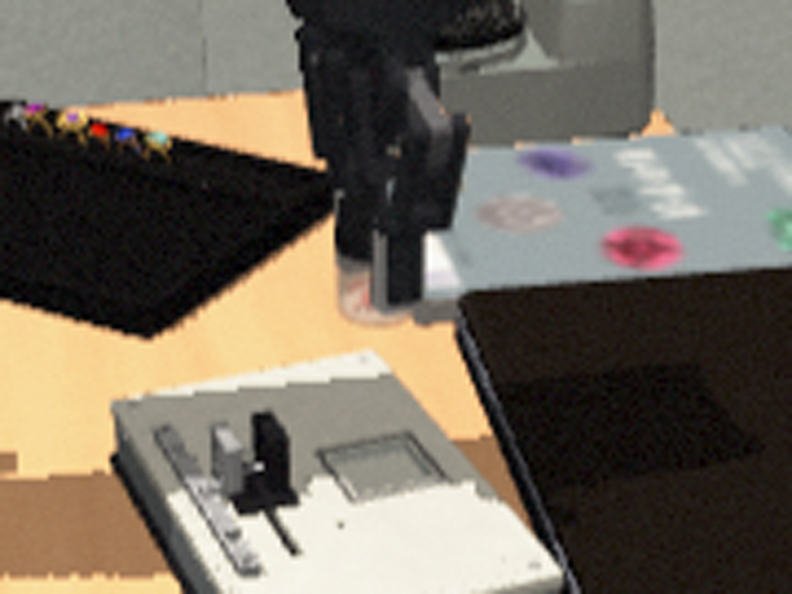

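The jar hangs upright above the window. I lower to about 8 mm above.

Emit:
send_rows(grip=[165, 165, 165, 165, 165], offset=[[20, 1.5, -1], [40, 1.5, -1], [60, 1.5, -1], [71, 1.5, -1], [71, 1.5, -1]], twist=[0, 0, 0, 0, 0])

```text
clock: 10.2
position: [0.5483, -0.0727, 0.0625]
ee_rot: [-0.702, -0.067, 0.705, -0.067]
ft_force: [1.0, 0.4, -0.5]
grip_width: 0.44
```

Run:
```python
from h import *
for c,b in (("side",(240,110,420,245)),("top",(200,180,340,285))):
    I,d=viewer.camera(c);cv2.imwrite(f"pics/{c}10.png",cv2.resize(I[b[1]:b[3],b[0]:b[2]],None,fx=4.4,fy=4.4,interpolation=2))
go(.550,-.0708,.055,-78.8)
```

```text
pos [ 0.5502 -0.072   0.0654] yang -79.04 tilt [-0. -0. -1.] off [10.4 -1.2 -0. ] twist -0.2 t 10.3 q [ 0.37  0.36 -0.38  1.81  0.16  1.   -1.45] F [-0.1  0.2 -0.7] w 37.1
```

View pics/side10.png

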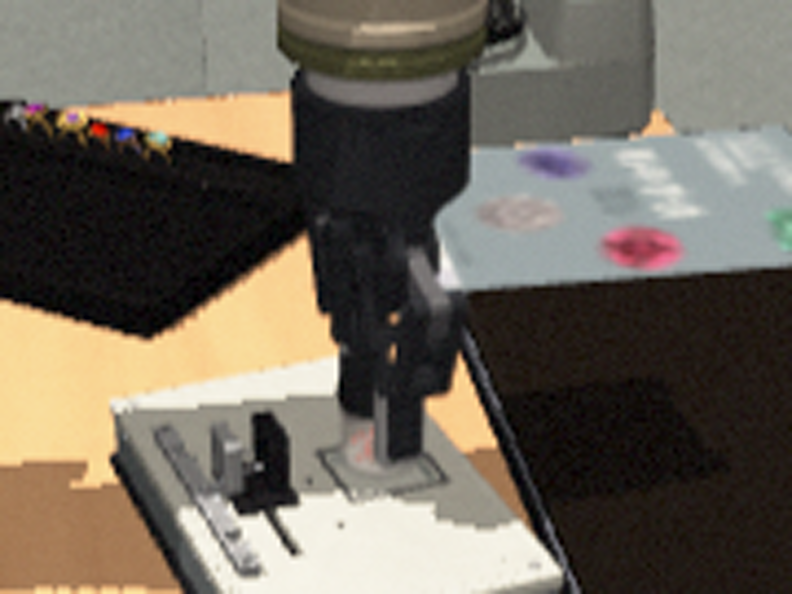

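The jar is just above the frame, roughly centred. I lower gently while watching the force.

Emit:
send_rows(grip=[165, 165, 165, 165, 165], offset=[[3, -1, 0], [6, -1, 0], [8, -1, 0], [9, -1, 0], [9, -1, 0]], twist=[0, 0, 0, 0, 0])

```text
clock: 10.72
position: [0.5499, -0.0701, 0.0561]
ee_rot: [-0.704, -0.068, 0.704, -0.068]
ft_force: [0.4, -0.6, -1.1]
grip_width: 0.436
```

Run:
```python
from h import *
for c,b in (("side",(290,170,380,237)),):
    I,d=viewer.camera(c);cv2.imwrite(f"pics/{c}11.png",cv2.resize(I[b[1]:b[3],b[0]:b[2]],None,fx=8.8,fy=8.8,interpolation=2))
go(.550,-.0708,.055,-78.8)
```

```text
pos [ 0.55   -0.0701  0.0562] yang -78.96 tilt [ 0. -0. -1.] off [1.2 0.7 0.1] twist -0.2 t 10.77 q [ 0.36  0.37 -0.38  1.82  0.16  0.98 -1.46] F [-0.3 -0.  -0.7] w 37.3
```

View pics/side11.png

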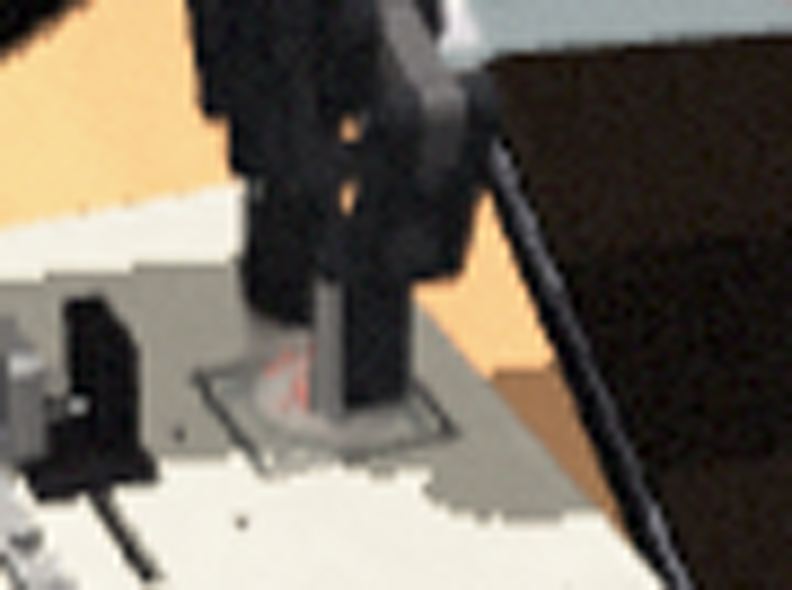

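Emit:
send_rows(grip=[165, 165, 165, 165, 165], offset=[[0.5, 0, 0], [1, 0, 0], [1.5, 0, 0], [2, 0, 0], [2, 0, 0]], twist=[0, 0, 0, 0, 0])

```text
clock: 11.18
position: [0.55, -0.07, 0.0546]
ee_rot: [0.704, 0.068, -0.704, 0.068]
ft_force: [-2.5, -0.0, 5.4]
grip_width: 0.436
```

Contact (5 N). I release slowly, then rise.

Emit:
send_rows(grip=[158, 150, 140, 125, 105], offset=[[0, 0, 0], [0, 0, 0], [0, 0, 0], [0, 0, 0], [0, 0, 0]], twist=[0, 0, 0, 0, 0])

```text
clock: 11.6
position: [0.55, -0.0701, 0.054]
ee_rot: [0.704, 0.068, -0.704, 0.068]
ft_force: [-0.1, 0.3, 0.3]
grip_width: 0.587
```

Emit:
send_rows(grip=[90, 90, 90, 90, 90], offset=[[0, 0, 0], [-10, 0, 0], [-30, 0, 0], [-65, 0, 0], [-100, 0, 0]], twist=[0, 0, 0, 0, 0])

```text
clock: 12.02
position: [0.5491, -0.0698, 0.1552]
ee_rot: [-0.703, -0.068, 0.704, -0.068]
ft_force: [1.0, -0.2, -0.1]
grip_width: 0.644
```

Emit:
send_rows(grip=[90, 90, 90, 90, 90], offset=[[-30, 25, 0], [-30, 60, 0], [-30, 100, 0], [-30, 140, 0], [-30, 160, 0]], twist=[0, 0, 0, 0, 0])

```text
clock: 12.43
position: [0.58, -0.233, 0.1849]
ee_rot: [0.704, 0.065, -0.704, 0.067]
ft_force: [0.6, -0.2, 0.2]
grip_width: 0.647
```

Run:
```python
from h import *
a=np.radians(11.17);R=np.array([[np.cos(a),-np.sin(a)],[np.sin(a),np.cos(a)]])
for c,b in (("side",(260,160,380,250)),("top",(190,190,330,295))):
    I,d=viewer.camera(c);f=6 if c=="side" else 5;cv2.imwrite(f"pics/{c}_all.png",I);cv2.imwrite(f"pics/{c}12.png",cv2.resize(I[b[1]:b[3],b[0]:b[2]],None,fx=f,fy=f,interpolation=2))
    P=cloud(c,d);q=(P[...,:2]-[.520,-.0755])@R*1000; z=P[...,2]*1000
    m=(abs(q[...,0]-30)<28)&(abs(q[...,1])<30)&(z>80)&(z<96)&(I.max(2)<90)
    if m.any():
        v,u=np.nonzero(m); W=(ray_z(c,np.c_[u,v],.088)[:,:2]-[.520,-.0755])@R*1000
        print(c,"cap in base frame",W.min(0),W.max(0),(W.min(0)+W.max(0))/2,"z",np.median(z[m]))
    m=(q[...,0]<-35)&(q[...,0]>-55)&(abs(q[...,1])<30)&(z>75)&(z<84)
    if m.any(): print(c,"tab",np.percentile(q[m],[3,97],axis=0))
go(.55,-.0708,.2,-78.8)
```

```text
side cap in base frame [  6.53564266 -34.34771051] [45.30522762 11.28668845] [ 25.92043514 -11.53051103] z 85.75774125266281
side tab [[-48.62460241 -10.06541998]
 [-41.42411148  13.41324997]]
top cap in base frame [ 10.75138949 -21.16112382] [49.14358138 14.7728386 ] [29.94748543 -3.19414261] z 87.21738405490808
top tab [[-46.32098827   7.53637327]
 [-39.64175766  14.79860223]]
pos [ 0.5798 -0.2324  0.1843] yang -79.34 tilt [-0.    -0.002 -1.   ] off [ -16.  -164.3   -0.6] twist -0.5 t 12.53 q [ 0.54  0.38 -0.3   1.51  0.11  1.27 -1.16] F [ 0.1 -0.5  0.1] w 54.8
```

View pics/side12.png

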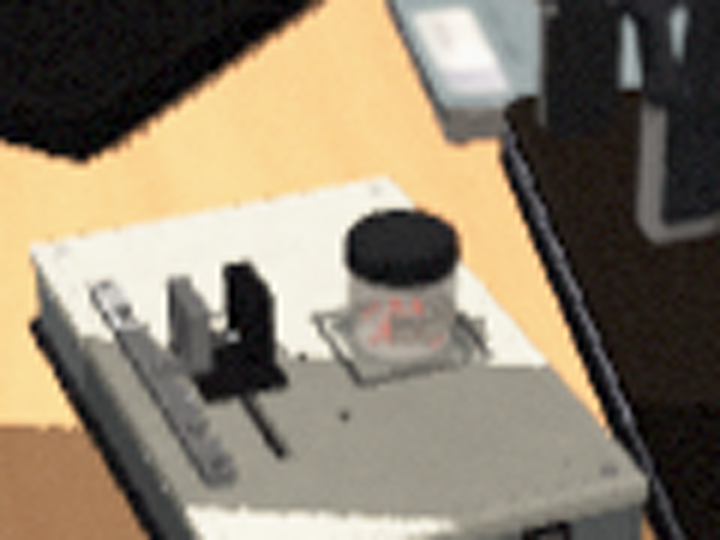

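View pics/top_all.png

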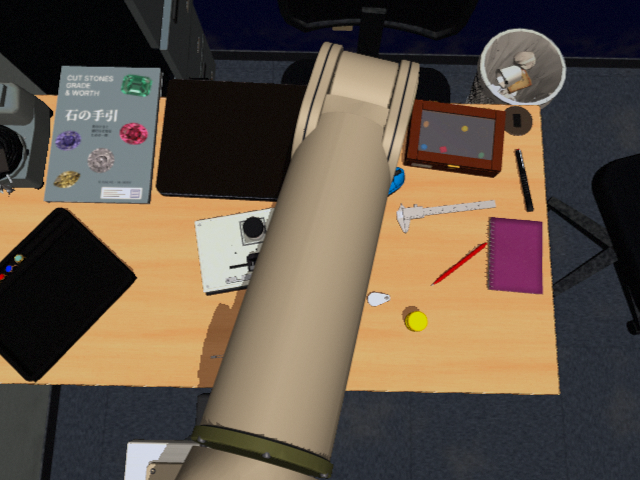

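The side crop shows the jar upright, with its base centred at about (405,343) and the window frame at about (400,348), so within 2–3 mm. The tab is out at the second stop and the gripper is clear. In the top view the loupe is unmoved at (378,298). I hand in.

```bash
python3 -c "
from h import *
I=cv2.imread('pics/top_all.png')
print('jar cap expected px',proj('top',[[.5494,-.0697,.088]]),'side mouse/loupe',[ (t,np.round(viewer.spot_point(t,'side')[0]['position'],0)) for t in ('loupe',)])
print(manip.hand_in())"
```

```text
jar cap expected px [[250.79187417 227.15445277]] side mouse/loupe [('loupe', array([280., 323.]))]
the job is handed in; nothing more can be done
None
```

The slider is at the second stop with the white diffuser under the window. The stone jar stands upright on the window, and I handed the job in at about 12.6 s of the 48 s allowed.

**Slider:** I squeezed the latch tab fully, slid the slider 40 mm along the light base's +y and let go. Depth readings then put the tab's outer face at base x of about −48 mm, the same as at the start, so it has sprung back out. The slider's measured travel was about 41 mm.

**Jar:** I lifted it by the cap and upper body, set it down with about 5 N of contact, and released it. In the side picture its base is within about 2–3 mm of the window centre.

**Other things:** The loupe was still where it had been in the last pictures. The mouse was mostly hidden by the arm in the final top view, so I did not recheck it. The arm never came near it. The gripper was well clear of everything at the end.

**Checks that disagreed:**
- The automatic cap measurement in the base frame gave y −3 mm from the top camera and −11.5 mm from the side camera. I took that as dark gripper or shadow pixels caught in the search area, since the pictures show the jar centred.
- The cap's pixel in the top view was about 3 pixels (5 mm) from where I expected it. The two cameras also disagreed with each other by about 3.5 mm. Both are within the 10 mm allowed.

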